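Put three mixed-up parts bins back in their own docks

TASK

The three blue parts bins at the bench were put back in one another's docks. Set each bin into the dock whose sample part, on the black card behind it, is the same as the parts in the bin: there is no spare dock, so stand a bin on a clear patch of the bench meanwhile. In the end each bin stands flat in its own dock, square with it; carry the bins upright so that nothing spills, and do not disturb the other things on the bench.

Things in the scene. Friction and masses are not known exactly. Their poses are not given: they have to be found in the camera images.
- bin_choke: Loose open blue parts bin holding wound chokes (yellow rings with copper wire) (they move with it). 64 (x) by 44 (y) by 45 mm high, walls 2.5 mm. Origin: centre of the underside. x runs from the low scooped front (24 mm high) to the back; side walls at y = +-22 mm are flat, full height from x = -14 mm back: grip across them at mid-length, 25 to 40 mm above the underside. Parts lie below the rim. 60 to 180 g.
- bin_heatsink: Loose open blue parts bin holding silver finned heat sinks (they move with it). 64 (x) by 44 (y) by 45 mm high, walls 2.5 mm. Origin: centre of the underside. x runs from the low scooped front (24 mm high) to the back; side walls at y = +-22 mm are flat, full height from x = -14 mm back: grip across them at mid-length, 25 to 40 mm above the underside. Parts lie below the rim. 60 to 180 g.
- bin_terminal: Loose open blue parts bin holding green plug-in terminal blocks (they move with it). 64 (x) by 44 (y) by 45 mm high, walls 2.5 mm. Origin: centre of the underside. x runs from the low scooped front (24 mm high) to the back; side walls at y = +-22 mm are flat, full height from x = -14 mm back: grip across them at mid-length, 25 to 40 mm above the underside. Parts lie below the rim. 60 to 180 g.
- dock_choke: Grey dock for one bin, fixed; behind the bin a black card (x 45 to 82 mm) slopes up, bearing one wound choke (yellow ring with copper wire, 36 mm across) as sample, under 50 mm high. Origin: middle of the bin's place, at bench height. A seated bin lies along the dock's x on a plate 4 mm thick. Flared guides 18 mm high at the corners, none within 22 mm of mid-length; play 4 mm each way below, 9 at their tops. Docks 96 mm apart or more.
- dock_heatsink: Grey dock for one bin, fixed; behind the bin a black card (x 45 to 82 mm) slopes up, bearing one silver finned heat sink (25 by 30 mm) as sample, under 50 mm high. Origin: middle of the bin's place, at bench height. A seated bin lies along the dock's x on a plate 4 mm thick. Flared guides 18 mm high at the corners, none within 22 mm of mid-length; play 4 mm each way below, 9 at their tops. Docks 96 mm apart or more.
- dock_terminal: Grey dock for one bin, fixed; behind the bin a black card (x 45 to 82 mm) slopes up, bearing one green plug-in terminal block (30 by 18 mm) as sample, under 50 mm high. Origin: middle of the bin's place, at bench height. A seated bin lies along the dock's x on a plate 4 mm thick. Flared guides 18 mm high at the corners, none within 22 mm of mid-length; play 4 mm each way below, 9 at their tops. Docks 96 mm apart or more.
- pcb_small: Loose small green board with a dark block, 34 by 50 by 14 mm, lying at the robot's edge of the bench in front of the grey card rack; leave alone. Origin: centre of the underside. (On the desk to the right of the bench, 0.5 m from the robot, stand black stacks of trays 0.6 m tall: draw the arm back before swinging past them.)
- tweezers: Loose steel tweezers, 131 by 15 by 8 mm, long in y, lying in front of the docks; leave alone. Origin: centre of the underside. On their robot side, between the iron stand (left) and the grey card rack (right, each some 110 mm tall), is a clear patch of bench, 140 mm (away from the robot) by 110 mm; its middle lies 100 mm from this origin along the tweezers' -x.
- flux_bottle: Small flux bottle with yellow label and red needle cap, 36 mm across and 88 mm tall, standing loose behind the docks; to be left alone. Origin: centre of the underside.
- screwdriver_a: Screwdriver with red handle, 168 by 26 by 22 mm, long in y, lying loose at the robot's edge of the bench in front of the soldering station; to be left alone. Origin: near its middle, on the bench.

How it is judged:
By the outcome, as a careful person would: the job done as asked, in the order asked, and still so for the second after the job is handed in, with the robot touching nothing.
It also fails if it takes over 115 s, if anything falls off the work surface, if the arm or the gripper's body presses on something with over 40 N, if the wrist force passes 120 N, or if a joint passes its speed limit or range.

ROBOT

A 7-joint arm with a two-finger parallel gripper is mounted at the origin on a cart in front of the work surface, level with it; the furniture and walls round the work are solid. World frame = base frame: x ahead of the robot, y to its left, z up, the work surface at z = 0. Lengths are in m, angles in rad, forces in N, time in s.
With the tool pointing down it reaches from about 0.4 to 0.85 m from the base axis. Payload 10.4 kg.
Tool frame: the origin (TCP) lies at the centre of the arm's flange, where the gripper is bolted on; the fingertips stand 173 mm ahead of it and the grasp point (between the pads) lies 155 mm ahead of it; z points along the fingers, y is the line along which they close (so a half turn about z gives the same grasp; the last joint's range is limited). The gripper opens to 85 mm and grips with 20 to 120 N. Pads are 22 mm wide; open, the fingers measure 114 mm over their backs; the gripper's body (76 mm by 85 mm) begins 54 mm behind the grasp point. The pads swing forward as they close: fully open they stand 13 mm farther back than shut.
Start: joints at [-0.023, 0.332, -0.065, 1.46, 0.022, 1.35, -0.088], TCP at [0.625, 0, 0.405] pointing down, gripper open.
Joint ranges: [-2.6, 2.6], [-0.5, 2.12], [-1.47, 1.34], [0.16, 2.42], [-1.27, 4.41], [0.06, 2.06], [-2.6, 2.6]. Speed limits (rad/s): [2.22, 2.22, 2.79, 2.79, 3.14, 3.14, 3.14].

INTERFACE

Orientations are given as a unit quaternion [x, y, z, w].
In Python, from workcell import manip, viewer, finder gives the robot as it stands.
- The arm moves only by the tool arm_command, never from a script. Its argument "plan" is a list of rows, each an object with "dp": the shift along the tool's x, y, z in mm, a list of three; "spin": the turn about the tool's z in rad. A call has 1 to 5 rows; each row shifts and turns the commanded pose from where the row before left it, along the tool's axes as they then stand; what a row does not reach is not made up. A row lasts 1/10 s, in which the tool goes at most 50 mm and 8.59 degrees, less where a joint would pass 70% of its speed; a pose out of reach is approached as far as the arm can. A call is refused whole if a number of a shift passes 50 or a number of a turn 0.15, either way. A call with a gripper value outside its range is refused whole. "grip" is the closure, from -1 (fully open) to 1 (shut), set as the call begins (left out, the last holds). The fingers move at their own pace and stop on an object; "newtons" is the grip in N (left out, the last holds). Time passes only in rows, so rows that do not move let the fingers close. It gives the time, the measured TCP pose, the force, the opening and the grip force at its end, in the units of the state.
- manip.get_obs(): the state, without advancing time (a new reading comes with each control period).
- viewer.camera(name): name is "scene" or "side" or "wrist"; returns the picture (420x560x3 uint8, blue, green, red); there is no depth.
- viewer.camera_params(name): a dict with "vertical_fov" (degrees; the focal length in pixels is half the picture's height over the tangent of half this angle, whatever the lens; pixels are square), "cx", "cy" (the principal point, pixels), "R" (3x3) and "t" (3): a world point X has camera coordinates R X + t; the wrist camera has in their place "T_tool_cam" (4x4, takes a point from camera to tool coordinates, whose origin is the TCP and whose axes are the flange's). Camera axes: x right, y down, z forward; pixel columns grow to the right and rows downward; lengths in m; the calibration is good to about 2 mm. A picture is of the moment at which its call begins: read the wrist's pose just before it. camera_params takes no time and is no camera call.
- manip.hand_in(): hands the job in; it is judged then, once.
Trained networks look in the newest picture that a camera, given by its name, has taken for a name from the list of things; names that differ only in an ending like _2 or _b are one class to them, and where a whole thing is asked for, a point or a joint stands for the part that bears it (a point fixed in the world has none). Each returns a list of dicts, best first, with "score" (0 to 1); they miss things now and then, are a little off and sometimes report something else, mostly with a low value. They report only what shows in the picture. A call takes as long as a camera call.
- finder.find_in(camera, thing): "position" ([x, y, z] in m, in world coordinates, good to about 4 mm: the middle of the surface that is visible of it).
The state is a dict: "clock": time; "joint_pos": joint angles; "joint_velocities": joint speeds; "tau": joint torques, N m; "position": TCP position; "ee_rot": TCP orientation; "ft_force": force on the tool from outside, world axes, zero at the start; "torque": the same for the moment, N m; "grip_width": opening from 0.0 (shut) to 1.0 (fully open); "grasp_force": force on a finger pad.
Only numpy, scipy, OpenCV 4.12 (cv2) and the standard library are available. Lean on these libraries where they do the work, as an engineer would, in place of code of your own. Each camera call takes 0.05 s, during which the arm holds its last target. There are 200 camera calls.

## Working session

There is one attempt and no reset: what is moved stays moved. The work goes in short steps, Python scripts to look and compute and a tool call to move; the robot and the scene stay as the last step left them, time stands still between calls to the robot, and variables do not carry over. Pictures are saved under pics/ and viewed, at most 14 in all, crops included, and the job is handed in when it is done.

Besides the shell and the picture viewer there is one more tool, called after "Emit:" by a JSON object that holds its "api" and its "payload", one argument or row to a line. arm_command: Moves the arm, as the interface text tells. Its arguments: {"type":"object","properties":{"plan":{"type":"array","items":{"type":"object","properties":{"dp":{"type":"array","items":{"type":"number"}},"spin":{"type":"number"}}}},"grip":{"type":"number"},"newtons":{"type":"number"}},"required":["plan"]}

```bash
ls; mkdir -p pics
python3 - <<'E'
from workcell import manip, viewer, finder
import cv2,json
o=manip.get_obs(); print({k:(o[k]) for k in('clock','position','ee_rot','grip_width','ft_force')})
for c in('scene','side','wrist'):
    im=viewer.camera(c); cv2.imwrite(f'pics/{c}0.png',im)
    p=viewer.camera_params(c); print(c,p)
    for n in ['bin_choke','bin_heatsink','bin_terminal','dock_choke','dock_heatsink','dock_terminal','tweezers','flux_bottle']:
        r=finder.find_in(c,n); print(n,[([round(float(v),3) for v in d['position']],round(d['score'],2)) for d in r[:2]])
E
```

```text
pics
{'clock': 0.0, 'position': array([ 6.24866077e-01, -5.15758892e-06,  4.03895863e-01]), 'ee_rot': array([ 7.07120172e-01,  7.07093022e-01, -5.21786153e-04, -4.97712804e-04]), 'grip_width': 1.0005446001547498, 'ft_force': array([-0.1153121 , -0.25120362, -0.53818982])}
scene {'vertical_fov': 50.85864575506464, 'cx': 280.83194330277655, 'cy': 208.3369709163092, 'R': array([[-0.98705017,  0.15944008,  0.01763023],
       [ 0.06416422,  0.49315573, -0.86757154],
       [-0.14702012, -0.85520541, -0.49699979]]), 't': array([ 0.45537041, -0.12359952,  1.16474634])}
bin_choke [([0.549, 0.439, 0.033], 0.77)]
bin_heatsink [([0.56, 0.331, 0.032], 0.92)]
bin_terminal [([0.689, 0.199, 0.029], 0.93)]
dock_choke [([0.595, 0.368, 0.014], 0.48)]
dock_heatsink [([0.592, 0.47, 0.018], 0.87)]
dock_terminal [([0.599, 0.367, 0.017], 0.87)]
tweezers [([0.511, 0.252, 0.002], 0.6)]
flux_bottle [([0.689, 0.369, 0.037], 0.79)]
side {'vertical_fov': 42.34911162386817, 'cx': 280.0767347839573, 'cy': 208.01132683681246, 'R': array([[ 0.89156553, -0.45286541, -0.00488086],
       [-0.30123222, -0.58492569, -0
[... 452 characters left out ...]
([0.517, 0.244, 0.003], 0.54)]
flux_bottle [([0.678, 0.345, 0.038], 0.75)]
wrist {'vertical_fov': 58.07314348819585, 'cx': 277.9058550160395, 'cy': 206.83844603566948, 'T_tool_cam': array([[-6.63995098e-04, -9.48595073e-01, -3.16491622e-01,
         8.34095942e-02],
       [ 9.99999679e-01, -4.87671264e-04, -6.36327511e-04,
        -1.66000814e-04],
       [ 4.49273272e-04, -3.16491942e-01,  9.48595092e-01,
         3.06774910e-02],
       [ 0.00000000e+00,  0.00000000e+00,  0.00000000e+00,
         1.00000000e+00]])}
bin_choke []
bin_heatsink []
bin_terminal []
dock_choke [([0.686, 0.139, 0.006], 0.82)]
dock_heatsink []
dock_terminal []
tweezers [([0.51, 0.051, 0.007], 0.54)]
flux_bottle []
```

View pics/scene0.png

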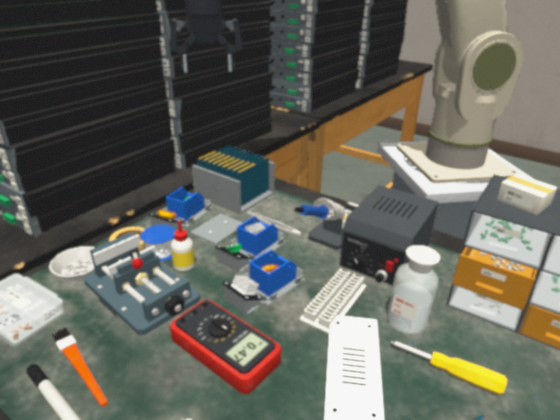

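View pics/side0.png

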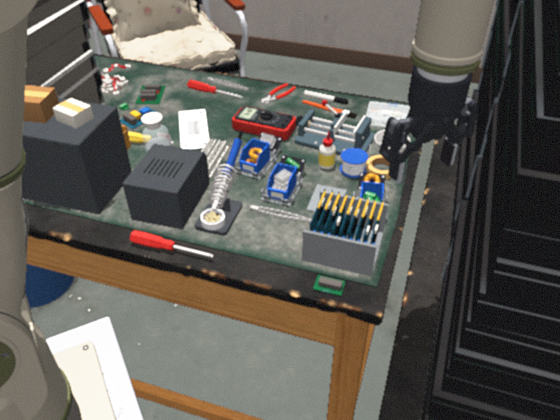

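The scene view shows the terminal bin at (185,205), the heat-sink bin at (258,235) and the choke bin at (272,270), with the tweezers near (275,222). The side view agrees, with sample parts behind each bin. I'll move the wrist camera over the docks.

Emit:
{"api": "arm_command", "payload": {
  "plan": [
    {"dp":[50,0,0]},
    {"dp":[50,0,0]},
    {"dp":[50,0,0]},
    {"dp":[50,0,0]},
    {"dp":[50,0,0]}
  ],
  "grip": -1
}}

```text
invalid input at $.plan[0]: expected keys dp, spin
```

Emit:
{"api": "arm_command", "payload": {
  "plan": [
    {"dp":[30,0,0]},
    {"dp":[0,0,0]},
    {"dp":[0,0,0]},
    {"dp":[0,0,0]}
  ]
}}

```text
invalid input at $.plan[0]: expected keys dp, spin
```

```bash
cat > h.py <<'E'
from workcell import manip, viewer, finder
import cv2, numpy as np
from scipy.spatial.transform import Rotation as Ro
N=['bin_choke','bin_heatsink','bin_terminal','dock_choke','dock_heatsink','dock_terminal']
def shot(name, find=N):
    o=manip.get_obs(); im=viewer.camera('wrist'); cv2.imwrite(f'pics/{name}.png',im)
    np.savez(f'{name}.npz',p=o['position'],q=o['ee_rot'])
    print(name,o['clock'],np.round(o['position'],4),np.round(Ro.from_quat(o['ee_rot']).as_matrix()[:,:2].T.ravel(),4))
    for n in find:
        print(n,[(np.round(d['position'],3).tolist(),round(d['score'],2)) for d in finder.find_in('wrist',n)[:2]])
def cam(name):
    d=np.load(f'{name}.npz'); P=viewer.camera_params('wrist'); T=P['T_tool_cam']
    A=Ro.from_quat(d['q']).as_matrix(); Rw=A@T[:3,:3]; c=A@T[:3,3]+d['p']
    f=210/np.tan(np.radians(P['vertical_fov']/2)); return Rw,c,f,P['cx'],P['cy']
def ray(name,u,v):
    Rw,c,f,cx,cy=cam(name); return c,Rw@np.array([(u-cx)/f,(v-cy)/f,1])
def at_z(name,u,v,z):
    c,d=ray(name,u,v); return c+d*(z-c[2])/d[2]
def proj(name,X):
    Rw,c,f,cx,cy=cam(name); k=Rw.T@(np.asarray(X)-c); return cx+f*k[0]/k[2],cy+f*k[1]/k[2]
def tri(*obs):
    A=np.zeros((3,3));b=np.zeros(3)
    for n,u,v in obs:
        c,d=ray(n,u,v); d=d/np.linalg.norm(d); M=np.eye(3)-np.outer(d,d); A+=M;b+=M@c
    return np.linalg.solve(A,b)
E
python3 -c "
from h import *
shot('w1')"
```

```text
w1 1.35 [0.625  0.     0.4047] [-0.e+00  1.e+00  0.e+00  1.e+00  0.e+00  1.e-04]
bin_choke []
bin_heatsink []
bin_terminal []
dock_choke [([0.682, 0.14, 0.006], 0.77)]
dock_heatsink [([0.509, 0.05, 0.005], 0.6)]
dock_terminal []
```

View pics/w1.png

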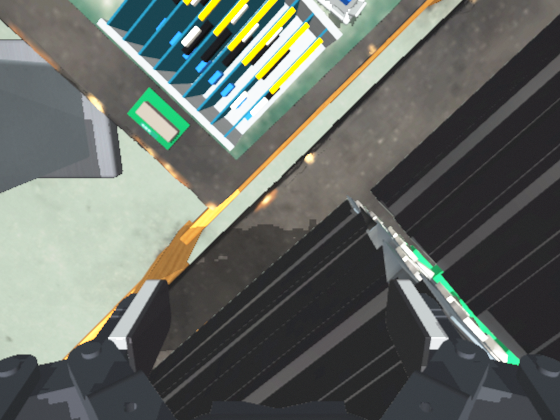

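The picture shows the card rack, the board at (160,118) and the black stacks below the gripper; the bins lie further toward +y. The move was refused because "spin" is required, so I'll resend it.

Emit:
{"api": "arm_command", "payload": {
  "plan": [
    {"dp":[50,0,0],"spin":0},
    {"dp":[50,0,0],"spin":0},
    {"dp":[50,0,0],"spin":0},
    {"dp":[50,0,0],"spin":0},
    {"dp":[50,0,0],"spin":0}
  ],
  "grip": -1
}}

```text
clock: 2.2
position: [0.6247, 0.2519, 0.405]
ee_rot: [0.707, 0.707, 0.0, 0.0]
ft_force: [0.9, 1.5, -0.2]
grip_width: 1.001
grasp_force: 0.0
```

Emit:
{"api": "arm_command", "payload": {
  "plan": [
    {"dp":[0,0,0],"spin":0},
    {"dp":[0,0,0],"spin":0},
    {"dp":[0,0,0],"spin":0}
  ]
}}

```text
clock: 2.5
position: [0.6254, 0.2487, 0.4047]
ee_rot: [0.708, 0.707, -0.0, 0.0]
ft_force: [0.4, -0.5, 0.5]
grip_width: 1.0
grasp_force: 0.0
```

```bash
python3 -c "
from h import *
shot('w2')"
```

```text
w2 2.5 [0.6254 0.2487 0.4047] [ 1.6e-03  1.0e+00 -9.0e-04  1.0e+00 -1.6e-03  4.0e-04]
bin_choke [([0.534, 0.394, 0.019], 0.41)]
bin_heatsink [([0.554, 0.318, 0.029], 0.71), ([0.587, 0.357, 0.016], 0.25)]
bin_terminal [([0.687, 0.18, 0.033], 0.75)]
dock_choke []
dock_heatsink [([0.533, 0.389, 0.005], 0.74)]
dock_terminal [([0.59, 0.354, 0.018], 0.77)]
```

View pics/w2.png

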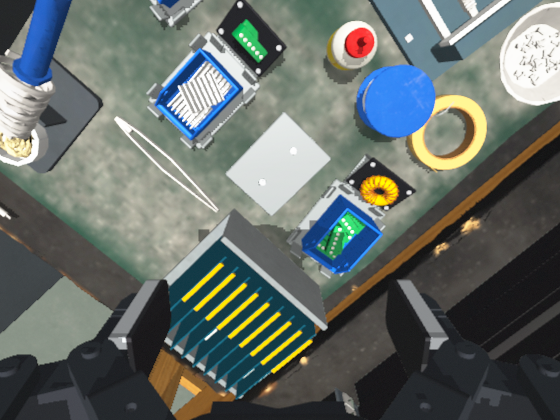

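The wrist view shows: terminal bin (342,233) in the choke dock (sample (380,190)); heat-sink bin (200,93) in the terminal dock (sample (250,40)); tweezers (165,165); rack below; clear patch between them and the iron stand. The choke bin is just cut off above, so I need a second view further on.

Emit:
{"api": "arm_command", "payload": {
  "plan": [
    {"dp":[45,0,0],"spin":0},
    {"dp":[45,0,0],"spin":0},
    {"dp":[45,0,0],"spin":0},
    {"dp":[0,0,0],"spin":0},
    {"dp":[0,0,0],"spin":0}
  ]
}}

```text
clock: 3.35
position: [0.6245, 0.3863, 0.4041]
ee_rot: [0.706, 0.708, -0.0, -0.0]
ft_force: [-0.0, -0.6, -0.4]
grip_width: 1.0
grasp_force: 0.0
```

```bash
python3 -c "
from h import *
shot('w3')"
```

```text
w3 3.35 [0.6245 0.3863 0.4041] [-2.2e-03  1.0e+00 -1.0e-04  1.0e+00  2.2e-03 -8.0e-04]
bin_choke [([0.543, 0.431, 0.032], 0.59), ([0.339, 0.219, 0.015], 0.31)]
bin_heatsink [([0.557, 0.323, 0.033], 0.84)]
bin_terminal [([0.689, 0.184, 0.032], 0.6), ([0.516, 0.249, 0.009], 0.28)]
dock_choke [([0.708, 0.227, 0.018], 0.59)]
dock_heatsink [([0.58, 0.457, 0.015], 0.74)]
dock_terminal [([0.59, 0.359, 0.021], 0.79)]
```

View pics/w3.png

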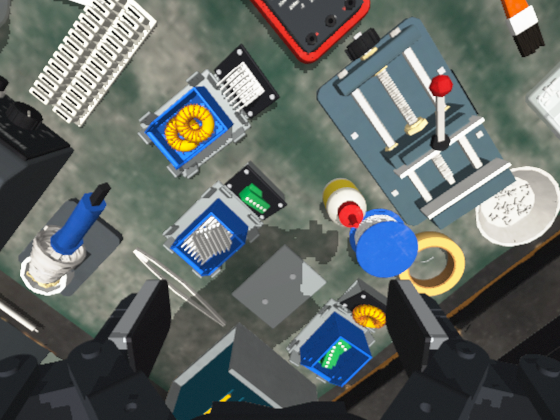

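The third view shows choke bin (190,132) in the heat-sink dock, heat-sink bin (210,240) in the terminal dock, and terminal bin (335,345) in the choke dock. I'll fit the bin outline to the blue areas in both views, which gives pose and height.

```bash
cat > fit.py <<'E'
from h import *
from scipy.optimize import minimize
PTS=np.array([[x,y,z] for y in(-.022,.022) for x,z in((-.032,.003),(-.032,.024),(-.014,.045),(.032,.045),(.032,.003))])
def blue(n,box):
    im=cv2.imread(f'pics/{n}.png'); h=cv2.cvtColor(im,cv2.COLOR_BGR2HSV)
    m=cv2.inRange(h,(105,150,50),(125,255,255)); b=np.zeros_like(m); u0,v0,u1,v1=box
    b[v0:v1,u0:u1]=m[v0:v1,u0:u1]
    b=cv2.morphologyEx(b,cv2.MORPH_OPEN,np.ones((2,2)))
    k,l,s,_=cv2.connectedComponentsWithStats(cv2.dilate(b,np.ones((9,9))))
    i=1+np.argmax(s[1:,4]); b[l!=i]=0
    hull=cv2.convexHull(cv2.findNonZero(b)); o=np.zeros((420*4,560*4),np.uint8)
    cv2.fillConvexPoly(o,hull*4+2,1); return o
def model(n,p):
    x,y,a,z=p; R=Ro.from_euler('z',a).as_matrix()
    uv=np.array([proj(n,R@q+[x,y,z]) for q in PTS]); o=np.zeros((420*4,560*4),np.uint8)
    cv2.fillConvexPoly(o,cv2.convexHull(((uv+.5)*4).astype(np.int32)),1); return o
def fit(views,p0,freez=True):
    M=[(n,blue(n,b)) for n,b in views]
    def cost(p):
        p=np.array(p)*[.01,.01,.1,.01]; 
        if not freez: p[3]=p0[3]
        return sum(1-(m&model(n,p)).sum()/(m|model(n,p)).sum() for n,m in M)/len(M)
    s=np.array(p0)/[.01,.01,.1,.01]
    sim=np.vstack([s]+[s+np.eye(4)[i]*1. for i in range(4)])
    r=minimize(cost,s,method='Nelder-Mead',options=dict(initial_simplex=sim,xatol=.01,fatol=1e-4,maxiter=250))
    p=r.x*[.01,.01,.1,.01]
    if not freez:p[3]=p0[3]
    return p,r.fun
E
cat > m1.py <<'E'
from fit import *
J={'choke':([('w3',(130,85,250,185))],(.545,.43,.6,.004)),
'heatsink':([('w2',(140,40,265,150)),('w3',(155,180,262,285))],(.557,.32,.6,.004)),
'terminal':([('w2',(285,180,400,290)),('w3',(280,290,390,400))],(.689,.19,.6,.004))}
im={n:cv2.imread(f'pics/{n}.png') for n in('w2','w3')}
for k,(v,p0) in J.items():
    for fz in(True,False):
        p,f=fit(v,p0,fz); print(k,np.round(p,4),round(f,3))
    for n,_ in v:
        c,_=cv2.findContours(cv2.resize(model(n,p),(560,420),interpolation=0),0,1); cv2.drawContours(im[n],c,-1,(0,0,255),1)
cv2.imwrite('pics/ov.png',np.hstack([cv2.resize(im['w2'][20:300,130:400],(400,415)),cv2.resize(im['w3'][80:400,130:400],(400,474))[:415]]))
t=[at_z('w2',117,120,.004),at_z('w2',215,209,.004)]; print('tweez',t)
for nm,a,b in(('sample_t',(250,41),(254,197)),('sample_c',(380,190),(369,316)),('needleTop',(360,42),(350,214))): print(nm,tri(('w2',*a),('w3',*b)))
E
python3 m1.py
```

```text
choke [0.5433 0.4274 0.6479 0.0059] 0.029Traceback (most recent call last):
  File "m1.py", line 8, in <module>
    p,f=fit(v,p0,fz); print(k,np.round(p,4),round(f,3))
        ~~~^^^^^^^^^
  File "fit.py", line 25, in fit
    r=minimize(cost,s,method='Nelder-Mead',options=dict(initial_simplex=sim,xatol=.01,fatol=1e-4,maxiter=250))
    res = _minimize_neldermead(fun, x0, args, callback, bounds=bounds,
                               **options)
    fsim[j] = func(sim[j])
              ~~~~^^^^^^^^
    fx = function(np.copy(x), *(wrapper_args + args))
  File "fit.py", line 22, in cost
    return sum(1-(m&model(n,p)).sum()/(m|model(n,p)).sum() for n,m in M)/len(M)
           ~~~^^^^^^^^^^^^^^^^^^^^^^^^^^^^^^^^^^^^^^^^^^^^^^^^^^^^^^^^^^
  File "fit.py", line 22, in <genexpr>
    return sum(1-(m&model(n,p)).sum()/(m|model(n,p)).sum() for n,m in M)/len(M)
                    ~~~~~^^^^^
  File "fit.py", line 15, in model
    uv=np.array([proj(n,R@q+[x,y,z]) for q in PTS]); o=np.zeros((420*4,560*4),np.uint8)
                 ~~~~^^^^^^^^^^^^^^^
  File "h.py", line 20, in proj
    Rw,c,f,cx,cy=cam(name); k=Rw.T@(np.asarray(X)-c); return cx+f*k[0]/k[2],cy+f*k[1]/k[2]
                 ~~~^^^^^^
  File "h.py", line 12, in cam
    d=np.load(f'{name}.npz'); P=viewer.camera_params('wrist'); T=P['T_tool_cam']
                                ~~~~~~~~~~~~~~~~~~~~^^^^^^^^^
ValueError: time passes only in moves, steps and waits
```

Too many camera_params calls; I'll cache it.

```bash
sed -i 's/^def cam(name):/import functools\n@functools.cache\ndef cam(name):/' h.py; time python3 m1.py; python3 -c "
from workcell import manip;print(manip.get_obs()['clock'])"
```

```text
choke [0.5433 0.4274 0.6479 0.0059] 0.029
choke [0.5429 0.4272 0.6474 0.004 ] 0.027
heatsink [0.5551 0.3172 0.7434 0.003 ] 0.033
heatsink [0.5553 0.3175 0.7647 0.004 ] 0.031
terminal [0.6862 0.1825 0.9346 0.0044] 0.03
terminal [0.6862 0.1822 0.9196 0.004 ] 0.03
tweez [array([0.47120164, 0.29631988, 0.004     ]), array([0.56010636, 0.20605311, 0.004     ])]
sample_t [0.60136502 0.36363641 0.02573823]
sample_c [0.7209375  0.23367986 0.03041831]
needleTop [0.6872439  0.3594217  0.06230923]
3.7
real	0m2.866s
user	0m3.375s
sys	0m0.064s
```

View pics/ov.png

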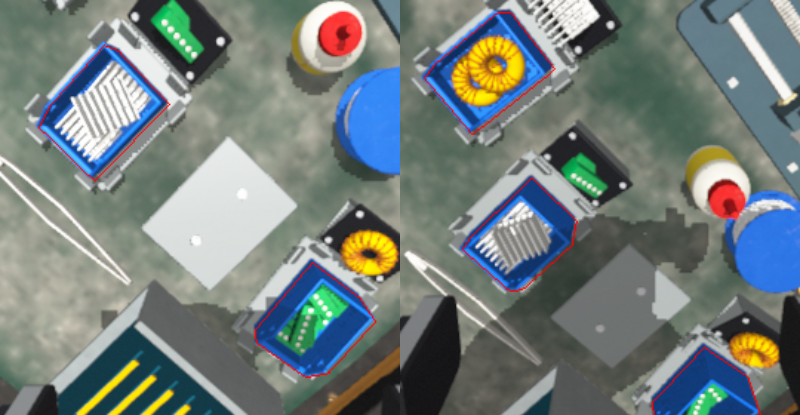

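The outline fits are tight, and the free heights come out near 4 mm as expected. The cycle is heat-sink bin to the patch, terminal bin to the terminal dock, choke bin to the choke dock, then heat-sink bin to the heat-sink dock. First I go over the heat-sink bin.

Emit:
{"api": "arm_command", "payload": {
  "plan": [
    {"dp":[0,0,15],"spin":0.135},
    {"dp":[0,0,15],"spin":0.135},
    {"dp":[0,0,15],"spin":0.135},
    {"dp":[0,0,15],"spin":0.135},
    {"dp":[0,0,15],"spin":0.135}
  ],
  "grip": -0.6,
  "newtons": 40
}}

```text
clock: 4.2
position: [0.6252, 0.3844, 0.3294]
ee_rot: [0.903, 0.43, 0.0, 0.0]
ft_force: [-0.7, -0.8, -0.8]
grip_width: 0.799
grasp_force: 0.0
```

Emit:
{"api": "arm_command", "payload": {
  "plan": [
    {"dp":[0,0,15],"spin":0.131},
    {"dp":[-49,1,0],"spin":0},
    {"dp":[-49,1,0],"spin":0},
    {"dp":[0,0,0],"spin":0},
    {"dp":[0,0,0],"spin":0}
  ]
}}

```text
clock: 4.7
position: [0.5554, 0.3146, 0.3153]
ee_rot: [0.928, 0.373, 0.0, 0.0]
ft_force: [0.3, -0.3, 1.2]
grip_width: 0.797
grasp_force: 0.0
```

```bash
cat >> h.py <<'E'
def go(x,y,yaw,z):
    o=manip.get_obs(); A=Ro.from_quat(o['ee_rot']).as_matrix(); p=o['position']
    ang=np.arctan2(A[1,0],A[0,0]); sp=(ang-yaw+np.pi)%(2*np.pi)-np.pi
    tx=np.array([np.cos(yaw),np.sin(yaw)]); ty=np.array([np.sin(yaw),-np.cos(yaw)])
    d=np.array([x,y])-p[:2]
    print('t',round(o['clock'],2),'pos',np.round(p,4),'yaw',round(ang,4),'tilt',np.round(A[:2,2],4),'w',round(o['grip_width'],3),'gf',round(o['grasp_force'],1),'ft',np.round(o['ft_force'],1))
    print('  spin',round(sp,3),'then dp',np.round([d@tx*1e3,d@ty*1e3,(p[2]-z)*1e3],1))
E
python3 -c "
from h import *
go(.5553,.3175,.76,.191)"
```

```text
t 4.7 pos [0.5554 0.3146 0.3153] yaw 0.7636 tilt [0.0006 0.0001] w 0.797 gf 0.0 ft [ 0.3 -0.3  1.2]
  spin 0.004 then dp [  1.9  -2.2 124.3]
```

Emit:
{"api": "arm_command", "payload": {
  "plan": [
    {"dp":[2,-2,30],"spin":0},
    {"dp":[0,0,30],"spin":0},
    {"dp":[0,0,30],"spin":0},
    {"dp":[0,0,22],"spin":0},
    {"dp":[0,0,10],"spin":0}
  ]
}}

```text
clock: 5.2
position: [0.556, 0.3191, 0.1909]
ee_rot: [0.928, 0.373, -0.001, -0.0]
ft_force: [-0.3, -0.9, -0.8]
grip_width: 0.803
grasp_force: 0.0
```

Emit:
{"api": "arm_command", "payload": {
  "plan": [
    {"dp":[0,0,0],"spin":0},
    {"dp":[0,0,0],"spin":0}
  ]
}}

```text
clock: 5.4
position: [0.5565, 0.3192, 0.194]
ee_rot: [0.928, 0.373, 0.001, -0.0]
ft_force: [-0.2, 0.3, -0.2]
grip_width: 0.8
grasp_force: 0.0
```

```bash
python3 -c "
from h import *
go(.5553,.3175,.76,.191)"
```

```text
t 5.4 pos [0.5565 0.3192 0.194 ] yaw 0.7648 tilt [0.0017 0.0012] w 0.8 gf 0.0 ft [-0.2  0.3 -0.2]
  spin 0.005 then dp [-2.1  0.4  3. ]
```

Emit:
{"api": "arm_command", "payload": {
  "plan": [
    {"dp":[-1,0,2],"spin":0},
    {"dp":[0,0,0],"spin":0},
    {"dp":[0,0,0],"spin":0},
    {"dp":[0,0,0],"spin":0},
    {"dp":[0,0,0],"spin":0}
  ],
  "grip": 1,
  "newtons": 40
}}

```text
clock: 5.9
position: [0.5554, 0.3181, 0.1919]
ee_rot: [0.928, 0.373, 0.001, -0.0]
ft_force: [-1.7, 0.2, 6.0]
grip_width: 0.507
grasp_force: 42.3
```

```bash
python3 -c "
from h import *
go(.445,.18,.77,.32)"
```

```text
t 5.9 pos [0.5554 0.3181 0.1919] yaw 0.7647 tilt [0.0016 0.001 ] w 0.507 gf 42.3 ft [-1.7  0.2  6. ]
  spin -0.005 then dp [-175.4   22.3 -128.1]
```

The bin is gripped (43 mm opening, 42 N). I'll lift it, then check the patch by projecting its outline into the w2 and side pictures.

Emit:
{"api": "arm_command", "payload": {
  "plan": [
    {"dp":[0,0,-15],"spin":0},
    {"dp":[0,0,-28],"spin":0},
    {"dp":[0,0,-30],"spin":0},
    {"dp":[0,0,-30],"spin":0},
    {"dp":[0,0,-27],"spin":0}
  ]
}}

```text
clock: 6.4
position: [0.5549, 0.3177, 0.3232]
ee_rot: [0.928, 0.373, 0.0, -0.0]
ft_force: [0.9, 0.4, -0.6]
grip_width: 0.507
grasp_force: 41.6
```

```bash
cat > patch.py <<'E'
from h import *
P=viewer.camera_params('side'); f=210/np.tan(np.radians(P['vertical_fov']/2))
def ps(X): k=P['R']@X+P['t']; return P['cx']+f*k[0]/k[2],P['cy']+f*k[1]/k[2]
c=np.array([.5157,.2512]); ex=np.array([.71,.704]); ey=np.array([-.704,.71])
a=cv2.imread('pics/w2.png'); b=viewer.camera('side')
S=3; b=cv2.resize(b[100:310,150:400],None,fx=S,fy=S); a=cv2.resize(a[80:380,0:290],None,fx=1.5,fy=1.5)
for (x0,hx,hy,col) in((-.1,.07,.055,(0,255,255)),(-.085,.032,.022,(0,0,255))):
    q=[np.r_[c+ex*(x0+i*hx)+ey*(j*hy),0] for i,j in((-1,-1),(1,-1),(1,1),(-1,1))]
    cv2.polylines(a,[np.int32([((u)*1.5,(v-80)*1.5) for u,v in(proj('w2',X) for X in q)])],True,col,1)
    cv2.polylines(b,[np.int32([((u-150)*S,(v-100)*S) for u,v in map(ps,q)])],True,col,1)
a=cv2.resize(a,(340,352)); b=cv2.resize(b,(460,386))
o=np.zeros((386,800,3),np.uint8); o[:352,:340]=a; o[:,340:]=b; cv2.imwrite('pics/patch.png',o)
t=c+ex*-.085; print(t); go(*t,.781,.32)
E
python3 patch.py
```

```text
[0.45535 0.19136]
t 6.45 pos [0.5558 0.3183 0.3283] yaw 0.7646 tilt [0.0062 0.004 ] w 0.51 gf 41.6 ft [2.2 0.6 3.5]
  spin -0.016 then dp [-160.7   19.4    8.3]
```

View pics/patch.png

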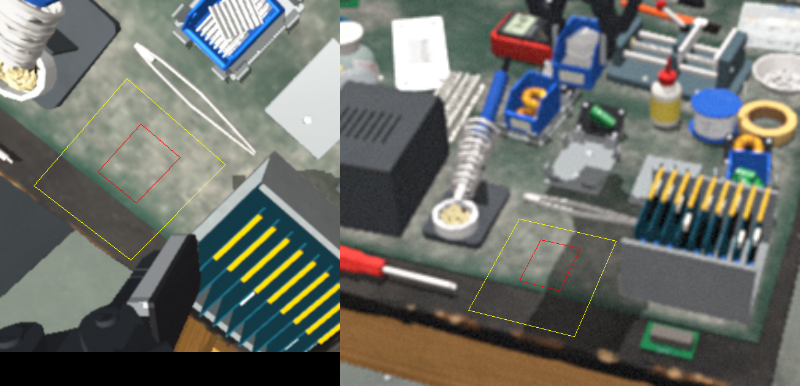

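The patch (yellow) and the planned bin spot (red) lie clear between the iron stand and the rack in both views. Carrying on.

Emit:
{"api": "arm_command", "payload": {
  "plan": [
    {"dp":[-25,4,0],"spin":-0.016},
    {"dp":[-40,5,0],"spin":0},
    {"dp":[-40,5,0],"spin":0},
    {"dp":[-35,4,0],"spin":0},
    {"dp":[-20,1,0],"spin":0}
  ]
}}

```text
clock: 6.95
position: [0.453, 0.1896, 0.3213]
ee_rot: [0.925, 0.38, -0.0, 0.0]
ft_force: [0.1, 0.3, -1.0]
grip_width: 0.507
grasp_force: 41.6
```

Emit:
{"api": "arm_command", "payload": {
  "plan": [
    {"dp":[0,0,20],"spin":0},
    {"dp":[0,0,30],"spin":0},
    {"dp":[0,0,30],"spin":0},
    {"dp":[0,0,20],"spin":0}
  ]
}}

```text
clock: 7.35
position: [0.4539, 0.1916, 0.2196]
ee_rot: [0.925, 0.381, -0.0, 0.0]
ft_force: [-0.3, -0.4, -0.6]
grip_width: 0.51
grasp_force: 41.6
```

```bash
python3 -c "
from h import *
go(.455,.191,.77,.188)"
```

```text
t 7.35 pos [0.4539 0.1916 0.2196] yaw 0.7808 tilt [-0.0009 -0.0005] w 0.51 gf 41.6 ft [-0.3 -0.4 -0.6]
  spin 0.011 then dp [ 0.4  1.3 31.6]
```

Emit:
{"api": "arm_command", "payload": {
  "plan": [
    {"dp":[0,0,15],"spin":0},
    {"dp":[0,0,10],"spin":0},
    {"dp":[0,0,5],"spin":0},
    {"dp":[0,0,2],"spin":0},
    {"dp":[0,0,0],"spin":0}
  ]
}}

```text
clock: 7.85
position: [0.4546, 0.1921, 0.1892]
ee_rot: [0.925, 0.381, 0.0, -0.0]
ft_force: [-0.4, 0.8, -1.1]
grip_width: 0.509
grasp_force: 41.6
```

Emit:
{"api": "arm_command", "payload": {
  "plan": [
    {"dp":[0,0,0],"spin":0},
    {"dp":[0,0,0],"spin":0},
    {"dp":[0,0,0],"spin":0}
  ],
  "grip": -0.5
}}

```text
clock: 8.15
position: [0.4546, 0.1921, 0.1892]
ee_rot: [0.925, 0.381, 0.0, -0.0]
ft_force: [-1.0, 0.3, -0.8]
grip_width: 0.749
grasp_force: 0.0
```

Emit:
{"api": "arm_command", "payload": {
  "plan": [
    {"dp":[0,0,-15],"spin":0},
    {"dp":[0,0,-35],"spin":0},
    {"dp":[0,0,-45],"spin":0},
    {"dp":[0,0,-50],"spin":0},
    {"dp":[0,0,-50],"spin":0}
  ]
}}

```text
clock: 8.65
position: [0.454, 0.1917, 0.3859]
ee_rot: [0.925, 0.381, 0.0, 0.0]
ft_force: [0.9, 0.1, -0.7]
grip_width: 0.746
grasp_force: 0.0
```

```bash
python3 -c "
from h import *
go(.60,.30,.785,.39)"
```

```text
t 8.65 pos [0.454  0.1917 0.3859] yaw 0.7808 tilt [0.0003 0.0001] w 0.746 gf 0.0 ft [ 0.9  0.1 -0.7]
  spin -0.004 then dp [179.8  26.6  -4.1]
```

Emit:
{"api": "arm_command", "payload": {
  "plan": [
    {"dp":[45,6,0],"spin":0},
    {"dp":[50,7,0],"spin":0},
    {"dp":[50,7,0],"spin":0},
    {"dp":[50,7,0],"spin":0},
    {"dp":[10,0,0],"spin":0}
  ]
}}

```text
clock: 9.15
position: [0.6201, 0.319, 0.3809]
ee_rot: [0.924, 0.381, -0.001, -0.0]
ft_force: [-1.1, -0.4, 0.1]
grip_width: 0.748
grasp_force: 0.0
```

Emit:
{"api": "arm_command", "payload": {
  "plan": [
    {"dp":[0,0,0],"spin":0},
    {"dp":[0,0,0],"spin":0}
  ]
}}

```text
clock: 9.35
position: [0.6176, 0.3159, 0.3836]
ee_rot: [0.925, 0.38, -0.0, 0.0]
ft_force: [0.5, 0.3, 0.2]
grip_width: 0.752
grasp_force: 0.0
```

```bash
python3 -c "
from h import *
shot('w4')
for n,X in (('heat_patch',(.4545,.192,.045)),('tdock',(.5553,.3175,.004)),('tbin',(.6862,.1822,.049)),('cbin',(.5429,.4272,.049))): print(n,np.round(proj('w4',X)))"
```

```text
w4 9.35 [0.6176 0.3159 0.3836] [ 7.104e-01  7.038e-01 -5.000e-04  7.038e-01 -7.104e-01  1.000e-04]
bin_choke [([0.549, 0.428, 0.031], 0.76)]
bin_heatsink [([0.462, 0.199, 0.031], 0.89)]
bin_terminal [([0.687, 0.181, 0.027], 0.75)]
dock_choke [([0.713, 0.228, 0.023], 0.98)]
dock_heatsink [([0.588, 0.454, 0.018], 0.92)]
dock_terminal [([0.569, 0.333, 0.006], 0.91)]
heat_patch [253. 378.]
tdock [234. 216.]
tbin [445. 236.]
cbin [118. 155.]
```

View pics/w4.png

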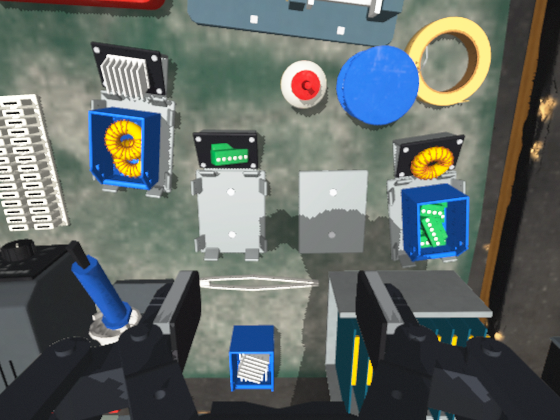

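Here the heat-sink bin stands on the patch at (252,360), the tweezers at (260,283) are undisturbed, and the empty terminal dock is at (232,215). I'll zoom in on the empty dock with the predicted bin footprint overlaid.

```bash
cat > dz.py <<'E'
from h import *
import sys
def zoom(n,box,pose,out,S=6):
    u0,v0,u1,v1=box; a=cv2.resize(cv2.imread(f'pics/{n}.png')[v0:v1,u0:u1],None,fx=S,fy=S,interpolation=cv2.INTER_CUBIC)
    x,y,yaw=pose; R=Ro.from_euler('z',yaw).as_matrix()
    for z,hx,hy,col in((.004,.032,.022,(0,0,255)),(.004,.036,.026,(0,255,255)),(.022,.041,.031,(255,0,255))):
        q=[proj(n,R@[i*hx,j*hy,z]+[x,y,0]) for i,j in((-1,-1),(1,-1),(1,1),(-1,1))]
        cv2.polylines(a,[np.int32([((u-u0+.5)*S,(v-v0+.5)*S) for u,v in q])],True,col,1)
    cv2.imwrite(f'pics/{out}.png',a)
E
python3 -c "
from dz import *
zoom('w4',(180,125,285,265),(.5553,.3175,.765),'z4',4)"
```

```text
(no output)
```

View pics/z4.png

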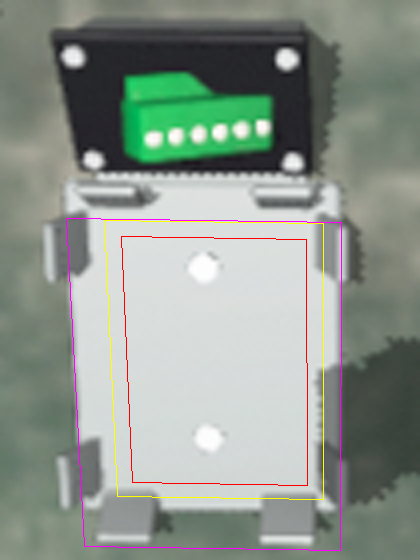

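The empty dock's guides and screw holes sit about 3 mm to its left and 2 mm toward the card from where the bin was, giving a dock centre of (0.5547, 0.3207), yaw 0.765. The sample lands 63 mm ahead of that, as it must. Next I refit the remaining bins with w4 included.

```bash
python3 -c "
from fit import *
for k,v,p0 in (('t',[('w2',(285,180,400,290)),('w4',(395,175,480,270))],(.6862,.1822,.92,.004)),('c',[('w3',(130,85,250,185)),('w4',(80,95,170,200))],(.5429,.4272,.647,.004)),('h',[('w4',(220,320,285,400))],(.4546,.192,.78,0))):
    print(k,[(np.round(p,4),round(f,3)) for p,f in (fit(v,p0,False),fit(v,p0))])
go(.6862,.1822,.92,.32)"
```

```text
t [(array([0.6852, 0.1817, 0.9237, 0.004 ]), np.float64(0.032)), (array([0.6851, 0.1811, 0.9301, 0.0031]), np.float64(0.032))]
c [(array([0.5419, 0.4265, 0.6353, 0.004 ]), np.float64(0.028)), (array([0.5422, 0.4267, 0.6405, 0.005 ]), np.float64(0.029))]
h [(array([0.4522, 0.1911, 0.7672, 0.    ]), np.float64(0.025)), (array([0.4545, 0.1925, 0.7676, 0.0033]), np.float64(0.028))]
t 9.7 pos [0.6176 0.3159 0.3844] yaw 0.7806 tilt [0.0007 0.0003] w 0.752 gf 0.0 ft [-0.6  0.4 -0.1]
  spin -0.139 then dp [-64.8 135.6  64.4]
```

Emit:
{"api": "arm_command", "payload": {
  "plan": [
    {"dp":[0,0,14],"spin":-0.145},
    {"dp":[-20,40,16],"spin":0},
    {"dp":[-22,48,16],"spin":0},
    {"dp":[-23,48,16],"spin":0},
    {"dp":[0,0,0],"spin":0}
  ],
  "grip": -0.6
}}

```text
clock: 10.2
position: [0.6851, 0.1821, 0.3224]
ee_rot: [0.897, 0.442, -0.002, 0.003]
ft_force: [-0.5, -1.2, 0.0]
grip_width: 0.8
grasp_force: 0.0
```

Emit:
{"api": "arm_command", "payload": {
  "plan": [
    {"dp":[0,0,0],"spin":0}
  ]
}}

```text
clock: 10.3
position: [0.683, 0.1897, 0.3244]
ee_rot: [0.895, 0.445, -0.0, 0.0]
ft_force: [0.1, 1.4, 0.3]
grip_width: 0.806
grasp_force: 0.0
```

```bash
python3 -c "
from h import *
go(.6857,.182,.925,.192)"
```

```text
t 10.3 pos [0.683  0.1897 0.3244] yaw 0.9226 tilt [-0.0006 -0.0006] w 0.806 gf 0.0 ft [0.1 1.4 0.3]
  spin -0.002 then dp [ -4.5   6.8 132.4]
```

Emit:
{"api": "arm_command", "payload": {
  "plan": [
    {"dp":[-4,7,20],"spin":0},
    {"dp":[0,0,30],"spin":0},
    {"dp":[0,0,30],"spin":0},
    {"dp":[0,0,0],"spin":0},
    {"dp":[0,0,0],"spin":0}
  ]
}}

```text
clock: 10.8
position: [0.6855, 0.1856, 0.2458]
ee_rot: [0.894, 0.447, 0.0, -0.0]
ft_force: [-0.2, -1.1, 0.4]
grip_width: 0.797
grasp_force: 0.0
```

```bash
python3 -c "
from h import *
go(.6857,.182,.925,.192)"
```

```text
t 10.8 pos [0.6855 0.1856 0.2458] yaw 0.9274 tilt [0.     0.0007] w 0.797 gf 0.0 ft [-0.2 -1.1  0.4]
  spin 0.002 then dp [-2.7  2.3 53.8]
```

Emit:
{"api": "arm_command", "payload": {
  "plan": [
    {"dp":[-2,2,20],"spin":0},
    {"dp":[0,0,20],"spin":0},
    {"dp":[0,0,13],"spin":0},
    {"dp":[0,0,0],"spin":0},
    {"dp":[0,0,0],"spin":0}
  ]
}}

```text
clock: 11.3
position: [0.6867, 0.1819, 0.1934]
ee_rot: [0.895, 0.447, 0.001, 0.0]
ft_force: [0.8, 0.2, 0.4]
grip_width: 0.799
grasp_force: 0.0
```

```bash
python3 -c "
from h import *
go(.6857,.182,.925,.192)"
```

```text
t 11.3 pos [0.6867 0.1819 0.1934] yaw 0.9261 tilt [0.0016 0.0007] w 0.799 gf 0.0 ft [0.8 0.2 0.4]
  spin 0.001 then dp [-0.5 -0.9  1.4]
```

Emit:
{"api": "arm_command", "payload": {
  "plan": [
    {"dp":[-1,0,1],"spin":0},
    {"dp":[0,0,0],"spin":0},
    {"dp":[0,0,0],"spin":0},
    {"dp":[0,0,0],"spin":0},
    {"dp":[0,0,0],"spin":0}
  ],
  "grip": 1,
  "newtons": 40
}}

```text
clock: 11.8
position: [0.6861, 0.1807, 0.1922]
ee_rot: [0.895, 0.446, 0.001, 0.0]
ft_force: [-0.1, -0.3, 6.2]
grip_width: 0.505
grasp_force: 42.4
```

Emit:
{"api": "arm_command", "payload": {
  "plan": [
    {"dp":[0,0,-15],"spin":0},
    {"dp":[0,0,-25],"spin":0},
    {"dp":[0,0,-30],"spin":0},
    {"dp":[0,0,-20],"spin":0},
    {"dp":[0,0,0],"spin":0}
  ]
}}

```text
clock: 12.3
position: [0.6865, 0.1808, 0.2855]
ee_rot: [0.895, 0.447, 0.003, 0.0]
ft_force: [0.4, 0.5, -1.4]
grip_width: 0.507
grasp_force: 41.6
```

```bash
python3 -c "
from h import *
go(.5547,.3207,.765,.22)"
```

```text
t 12.3 pos [0.6865 0.1808 0.2855] yaw 0.9257 tilt [0.0059 0.0019] w 0.507 gf 41.6 ft [ 0.4  0.5 -1.4]
  spin 0.161 then dp [   1.8 -192.2   65.5]
```

Emit:
{"api": "arm_command", "payload": {
  "plan": [
    {"dp":[0,0,-5],"spin":0.08},
    {"dp":[0,0,0],"spin":0.08},
    {"dp":[0,-25,0],"spin":0},
    {"dp":[0,-40,0],"spin":0},
    {"dp":[0,-40,0],"spin":0}
  ]
}}

```text
clock: 12.8
position: [0.6118, 0.2565, 0.2848]
ee_rot: [0.928, 0.373, -0.001, 0.0]
ft_force: [-0.3, 0.7, -2.2]
grip_width: 0.509
grasp_force: 41.7
```

Emit:
{"api": "arm_command", "payload": {
  "plan": [
    {"dp":[0,-40,0],"spin":0},
    {"dp":[0,-30,0],"spin":0},
    {"dp":[2,-16,0],"spin":0},
    {"dp":[0,0,0],"spin":0},
    {"dp":[0,0,0],"spin":0}
  ]
}}

```text
clock: 13.3
position: [0.5556, 0.3186, 0.2856]
ee_rot: [0.928, 0.373, -0.0, 0.001]
ft_force: [0.4, 0.1, -0.6]
grip_width: 0.512
grasp_force: 41.6
```

```bash
python3 -c "
from h import *
go(.5547,.3207,.765,.22)"
```

```text
t 13.3 pos [0.5556 0.3186 0.2856] yaw 0.7648 tilt [ 0.0004 -0.001 ] w 0.512 gf 41.6 ft [ 0.4  0.1 -0.6]
  spin -0.0 then dp [ 0.9 -2.2 65.6]
```

Emit:
{"api": "arm_command", "payload": {
  "plan": [
    {"dp":[1,-2,20],"spin":0},
    {"dp":[0,0,25],"spin":0},
    {"dp":[0,0,15],"spin":0},
    {"dp":[0,0,0],"spin":0},
    {"dp":[0,0,0],"spin":0}
  ]
}}

```text
clock: 13.8
position: [0.5548, 0.3211, 0.2262]
ee_rot: [0.928, 0.373, 0.0, 0.0]
ft_force: [0.0, 0.8, -0.1]
grip_width: 0.507
grasp_force: 41.6
```

```bash
python3 -c "
from h import *
go(.5547,.3207,.765,.193)"
```

```text
t 13.8 pos [0.5548 0.3211 0.2262] yaw 0.7645 tilt [ 0.0004 -0.0003] w 0.507 gf 41.6 ft [ 0.   0.8 -0.1]
  spin -0.001 then dp [-0.4  0.2 33.2]
```

Emit:
{"api": "arm_command", "payload": {
  "plan": [
    {"dp":[0,0,14],"spin":0},
    {"dp":[0,0,10],"spin":0},
    {"dp":[0,0,6],"spin":0},
    {"dp":[0,0,3],"spin":0},
    {"dp":[0,0,0],"spin":0}
  ]
}}

```text
clock: 14.3
position: [0.554, 0.3218, 0.1927]
ee_rot: [0.928, 0.374, -0.0, 0.0]
ft_force: [1.1, 0.2, -1.2]
grip_width: 0.51
grasp_force: 41.6
```

```bash
python3 -c "
from h import *
go(.5547,.3207,.765,.193)"
```

```text
t 14.3 pos [0.554  0.3218 0.1927] yaw 0.7659 tilt [-0.0002 -0.0002] w 0.51 gf 41.6 ft [ 1.1  0.2 -1.2]
  spin 0.001 then dp [-0.3  1.3 -0.3]
```

Emit:
{"api": "arm_command", "payload": {
  "plan": [
    {"dp":[0,0,1],"spin":0},
    {"dp":[0,0,0],"spin":0},
    {"dp":[0,0,0],"spin":0},
    {"dp":[0,0,0],"spin":0}
  ],
  "grip": -0.6
}}

```text
clock: 14.7
position: [0.5541, 0.3218, 0.192]
ee_rot: [0.928, 0.374, 0.0, -0.0]
ft_force: [0.1, 0.4, 0.6]
grip_width: 0.799
grasp_force: 0.0
```

Emit:
{"api": "arm_command", "payload": {
  "plan": [
    {"dp":[0,0,-20],"spin":0},
    {"dp":[0,0,-40],"spin":0},
    {"dp":[0,0,-45],"spin":0},
    {"dp":[30,30,-45],"spin":0},
    {"dp":[31,30,-45],"spin":0}
  ]
}}

```text
clock: 15.2
position: [0.623, 0.3213, 0.3721]
ee_rot: [0.927, 0.374, 0.001, -0.0]
ft_force: [0.1, 1.3, 0.3]
grip_width: 0.803
grasp_force: 0.0
```

Emit:
{"api": "arm_command", "payload": {
  "plan": [
    {"dp":[0,0,0],"spin":0},
    {"dp":[0,0,0],"spin":0}
  ]
}}

```text
clock: 15.4
position: [0.6235, 0.3208, 0.3699]
ee_rot: [0.928, 0.373, 0.001, -0.0]
ft_force: [-0.6, 0.6, 0.0]
grip_width: 0.8
grasp_force: 0.0
```

```bash
python3 -c "
from dz import *
from fit import *
shot('w5')
print([np.round(proj('w5',X)) for X in ((.5547,.3207,.03),(.6857,.182,.004))])
u,v=map(int,proj('w5',(.69,.19,.004)))
zoom('w5',(max(u-75,0),v-95,min(u+75,560),v+55),(.6857,.182,.925),'z5',4)
cv2.imwrite('pics/z5.png',np.hstack([cv2.imread('pics/z5.png')]))
u,v=map(int,proj('w5',(.5547,.3207,.03)))
print(fit([('w5',(u-55,v-60,u+55,v+60))],(.5547,.3207,.765,.004)))"
```

```text
w5 15.4 [0.6235 0.3208 0.3699] [ 7.215e-01  6.924e-01  1.400e-03  6.924e-01 -7.215e-01  4.000e-04]
bin_choke [([0.548, 0.43, 0.033], 0.86), ([0.518, 0.249, 0.01], 0.24)]
bin_heatsink [([0.464, 0.203, 0.033], 0.9)]
bin_terminal [([0.556, 0.323, 0.032], 0.73), ([0.703, 0.196, 0.008], 0.41)]
dock_choke []
dock_heatsink [([0.588, 0.454, 0.017], 0.84)]
dock_terminal [([0.594, 0.356, 0.018], 0.88)]
[array([226., 238.]), array([430., 229.])]
(array([0.55415538, 0.3231561 , 0.74948459, 0.00475348]), np.float64(0.018588988553652874))
```

View pics/z5.png

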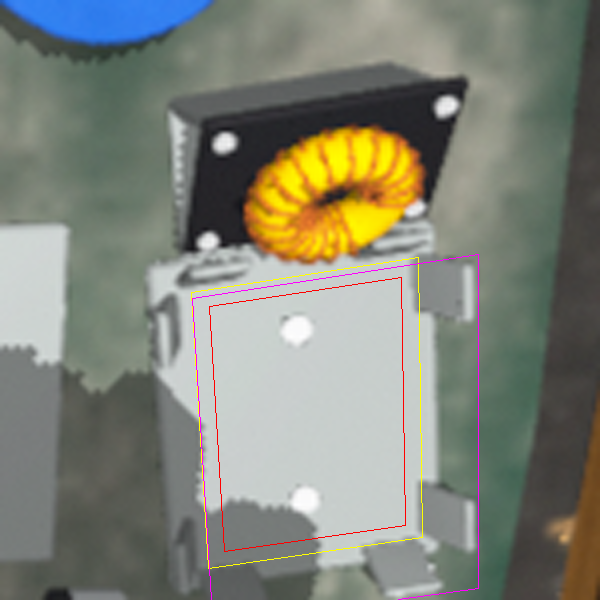

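The terminal bin fits at z = 4.7 mm, so it is seated flat. The empty choke dock is at centre (0.684, 0.1835), yaw 0.93, from its screw holes (297,330) and (305,499) and its guides. Now the choke bin.

```bash
python3 -c "
from h import *
go(.542,.4266,.637,.29)"
```

```text
t 15.75 pos [0.6224 0.3212 0.3687] yaw 0.7664 tilt [-0.001  -0.0004] w 0.802 gf 0.0 ft [ 0.7  0.4 -0.9]
  spin 0.129 then dp [  -2.  -132.5   78.7]
```

Emit:
{"api": "arm_command", "payload": {
  "plan": [
    {"dp":[0,0,10],"spin":0.128},
    {"dp":[0,-45,15],"spin":0},
    {"dp":[-2,-45,20],"spin":0},
    {"dp":[0,-42,20],"spin":0},
    {"dp":[0,0,0],"spin":0}
  ]
}}

```text
clock: 16.25
position: [0.5362, 0.4321, 0.3008]
ee_rot: [0.948, 0.318, -0.003, -0.001]
ft_force: [-0.8, 0.4, 0.7]
grip_width: 0.797
grasp_force: 0.0
```

Emit:
{"api": "arm_command", "payload": {
  "plan": [
    {"dp":[0,0,0],"spin":0},
    {"dp":[0,0,0],"spin":0}
  ]
}}

```text
clock: 16.45
position: [0.5437, 0.4248, 0.3047]
ee_rot: [0.95, 0.313, 0.0, 0.0]
ft_force: [0.8, -0.7, -0.0]
grip_width: 0.8
grasp_force: 0.0
```

```bash
python3 -c "
from h import *
go(.542,.4266,.637,.192)"
```

```text
t 16.45 pos [0.5437 0.4248 0.3047] yaw 0.6364 tilt [ 0.0012 -0.0004] w 0.8 gf 0.0 ft [ 0.8 -0.7 -0. ]
  spin -0.001 then dp [ -0.3  -2.4 112.7]
```

Emit:
{"api": "arm_command", "payload": {
  "plan": [
    {"dp":[0,-2,25],"spin":0},
    {"dp":[0,0,30],"spin":0},
    {"dp":[0,0,30],"spin":0},
    {"dp":[0,0,17],"spin":0},
    {"dp":[0,0,8],"spin":0}
  ]
}}

```text
clock: 16.95
position: [0.5421, 0.4263, 0.193]
ee_rot: [0.95, 0.313, -0.001, 0.001]
ft_force: [0.6, 1.0, 0.1]
grip_width: 0.801
grasp_force: 0.0
```

Emit:
{"api": "arm_command", "payload": {
  "plan": [
    {"dp":[0,0,0],"spin":0},
    {"dp":[0,0,0],"spin":0}
  ]
}}

```text
clock: 17.15
position: [0.5422, 0.4276, 0.1958]
ee_rot: [0.95, 0.313, 0.001, -0.0]
ft_force: [0.2, 0.4, -0.0]
grip_width: 0.799
grasp_force: 0.0
```

```bash
python3 -c "
from h import *
go(.542,.4266,.637,.192)"
```

```text
t 17.15 pos [0.5422 0.4276 0.1958] yaw 0.6374 tilt [0.0017 0.0013] w 0.799 gf 0.0 ft [ 0.2  0.4 -0. ]
  spin 0.0 then dp [-0.8  0.7  3.8]
```

Emit:
{"api": "arm_command", "payload": {
  "plan": [
    {"dp":[-1,0,4],"spin":0},
    {"dp":[0,0,0],"spin":0},
    {"dp":[0,0,0],"spin":0},
    {"dp":[0,0,0],"spin":0},
    {"dp":[0,0,0],"spin":0}
  ],
  "grip": 1,
  "newtons": 40
}}

```text
clock: 17.65
position: [0.5409, 0.4271, 0.191]
ee_rot: [0.95, 0.314, 0.0, -0.0]
ft_force: [-1.6, -0.7, 6.3]
grip_width: 0.509
grasp_force: 42.4
```

Emit:
{"api": "arm_command", "payload": {
  "plan": [
    {"dp":[0,0,-15],"spin":0},
    {"dp":[0,0,-30],"spin":0},
    {"dp":[0,0,-35],"spin":0},
    {"dp":[0,0,-30],"spin":0},
    {"dp":[0,0,-15],"spin":0}
  ]
}}

```text
clock: 18.15
position: [0.5411, 0.4272, 0.3193]
ee_rot: [0.95, 0.314, 0.002, -0.001]
ft_force: [0.2, 0.0, -1.3]
grip_width: 0.51
grasp_force: 41.9
```

```bash
python3 -c "
from h import *
go(.684,.1835,.93,.22)"
```

```text
t 18.15 pos [0.5411 0.4272 0.3193] yaw 0.6378 tilt [0.0033 0.0028] w 0.51 gf 41.9 ft [ 0.2  0.  -1.3]
  spin -0.292 then dp [-109.9  260.3   99.3]
```

Emit:
{"api": "arm_command", "payload": {
  "plan": [
    {"dp":[0,0,0],"spin":-0.1},
    {"dp":[0,0,0],"spin":-0.1},
    {"dp":[0,0,0],"spin":-0.092},
    {"dp":[-12,26,0],"spin":0},
    {"dp":[-17,40,0],"spin":0}
  ]
}}

```text
clock: 18.65
position: [0.5744, 0.3664, 0.3146]
ee_rot: [0.893, 0.451, -0.001, -0.001]
ft_force: [1.0, -0.6, -0.7]
grip_width: 0.507
grasp_force: 41.9
```

Emit:
{"api": "arm_command", "payload": {
  "plan": [
    {"dp":[-18,42,0],"spin":0},
    {"dp":[-18,42,0],"spin":0},
    {"dp":[-18,42,0],"spin":0},
    {"dp":[-16,40,0],"spin":0},
    {"dp":[-11,28,0],"spin":0}
  ]
}}

```text
clock: 19.15
position: [0.6845, 0.1794, 0.3147]
ee_rot: [0.895, 0.447, -0.001, 0.001]
ft_force: [0.3, -0.2, -1.6]
grip_width: 0.509
grasp_force: 41.9
```

Emit:
{"api": "arm_command", "payload": {
  "plan": [
    {"dp":[0,0,10],"spin":0},
    {"dp":[0,0,15],"spin":0},
    {"dp":[0,0,0],"spin":0},
    {"dp":[0,0,0],"spin":0}
  ]
}}

```text
clock: 19.55
position: [0.6825, 0.1849, 0.2894]
ee_rot: [0.893, 0.449, -0.001, -0.001]
ft_force: [0.5, 0.6, -1.2]
grip_width: 0.509
grasp_force: 41.9
```

```bash
python3 -c "
from h import *
go(.684,.1835,.93,.22)"
```

```text
t 19.55 pos [0.6825 0.1849 0.2894] yaw 0.9321 tilt [-0.0019  0.0002] w 0.509 gf 41.9 ft [ 0.5  0.6 -1.2]
  spin 0.002 then dp [-0.2  2.1 69.4]
```

Emit:
{"api": "arm_command", "payload": {
  "plan": [
    {"dp":[0,2,20],"spin":0},
    {"dp":[0,0,25],"spin":0},
    {"dp":[0,0,17],"spin":0},
    {"dp":[0,0,0],"spin":0},
    {"dp":[0,0,0],"spin":0}
  ]
}}

```text
clock: 20.05
position: [0.685, 0.1826, 0.2289]
ee_rot: [0.894, 0.449, 0.0, -0.0]
ft_force: [0.2, -0.3, -0.6]
grip_width: 0.505
grasp_force: 41.8
```

```bash
python3 -c "
from h import *
go(.684,.1835,.93,.192)"
```

```text
t 20.05 pos [0.685  0.1826 0.2289] yaw 0.9304 tilt [0.0004 0.0002] w 0.505 gf 41.8 ft [ 0.2 -0.3 -0.6]
  spin 0.0 then dp [ 0.2 -1.4 36.9]
```

Emit:
{"api": "arm_command", "payload": {
  "plan": [
    {"dp":[0,-1,15],"spin":0},
    {"dp":[0,0,10],"spin":0},
    {"dp":[0,0,7],"spin":0},
    {"dp":[0,0,3],"spin":0},
    {"dp":[0,0,0],"spin":0}
  ]
}}

```text
clock: 20.55
position: [0.684, 0.1825, 0.1927]
ee_rot: [0.894, 0.448, -0.0, -0.0]
ft_force: [1.1, 0.7, -0.9]
grip_width: 0.512
grasp_force: 41.8
```

```bash
python3 -c "
from h import *
go(.684,.1835,.93,.192)"
```

```text
t 20.55 pos [0.684  0.1825 0.1927] yaw 0.9297 tilt [-0.0008 -0.0003] w 0.512 gf 41.8 ft [ 1.1  0.7 -0.9]
  spin -0.0 then dp [ 0.7 -0.6  0.7]
```

Emit:
{"api": "arm_command", "payload": {
  "plan": [
    {"dp":[0,0,1.5],"spin":0},
    {"dp":[0,0,0],"spin":0}
  ]
}}

```text
clock: 20.75
position: [0.6843, 0.1827, 0.1921]
ee_rot: [0.894, 0.448, 0.0, 0.0]
ft_force: [0.2, -0.2, -0.8]
grip_width: 0.509
grasp_force: 41.8
```

Emit:
{"api": "arm_command", "payload": {
  "plan": [
    {"dp":[0,0,0],"spin":0},
    {"dp":[0,0,0],"spin":0},
    {"dp":[0,0,0],"spin":0}
  ],
  "grip": -0.6
}}

```text
clock: 21.05
position: [0.6843, 0.1827, 0.1922]
ee_rot: [0.894, 0.448, 0.0, 0.0]
ft_force: [-0.3, -0.9, -0.3]
grip_width: 0.803
grasp_force: 0.0
```

Emit:
{"api": "arm_command", "payload": {
  "plan": [
    {"dp":[0,0,-20],"spin":0},
    {"dp":[0,0,-40],"spin":0},
    {"dp":[0,0,-45],"spin":0.1},
    {"dp":[0,0,-45],"spin":0.1},
    {"dp":[0,0,-45],"spin":0}
  ]
}}

```text
clock: 21.55
position: [0.6838, 0.1827, 0.389]
ee_rot: [0.935, 0.355, 0.0, -0.0]
ft_force: [2.0, 0.0, 0.5]
grip_width: 0.801
grasp_force: 0.0
```

```bash
python3 -c "
from h import *
go(.605,.37,.73,.39)"
```

```text
t 21.55 pos [0.6838 0.1827 0.389 ] yaw 0.7264 tilt [0.0005 0.0002] w 0.801 gf 0.0 ft [2.  0.  0.5]
  spin -0.004 then dp [  66.2 -192.2   -1. ]
```

Emit:
{"api": "arm_command", "payload": {
  "plan": [
    {"dp":[12,-36,0],"spin":0},
    {"dp":[14,-40,0],"spin":0},
    {"dp":[14,-40,0],"spin":0},
    {"dp":[14,-40,0],"spin":0},
    {"dp":[12,-36,0],"spin":0}
  ]
}}

```text
clock: 22.05
position: [0.6041, 0.3718, 0.3871]
ee_rot: [0.934, 0.357, 0.0, -0.0]
ft_force: [-0.0, 0.1, 0.3]
grip_width: 0.797
grasp_force: 0.0
```

Emit:
{"api": "arm_command", "payload": {
  "plan": [
    {"dp":[0,0,0],"spin":0},
    {"dp":[0,0,0],"spin":0},
    {"dp":[0,0,0],"spin":0}
  ]
}}

```text
clock: 22.35
position: [0.6061, 0.3684, 0.3869]
ee_rot: [0.934, 0.356, 0.0, 0.001]
ft_force: [0.6, 0.1, 0.4]
grip_width: 0.802
grasp_force: 0.0
```

```bash
python3 -c "
from dz import *
from fit import *
shot('w6')
u,v=map(int,proj('w6',(.55,.433,.004)))
print(u,v)
zoom('w6',(max(u-75,0),v-85,u+75,v+55),(.542,.4266,.637),'z6',4)
for nm,P,z in (('t',(.5542,.323,.75,.004),.03),('c',(.6842,.183,.93,.004),.03),('h',(.4545,.192,.768,0.),.03)):
    u,v=map(int,proj('w6',(P[0],P[1],z))); print(nm,u,v)
    try: print(fit([('w6',(max(u-55,0),max(0,v-60),u+55,v+60))],P))
    except Exception as e: print(e)
"
```

```text
w6 22.35 [0.6061 0.3684 0.3869] [ 0.7465  0.6654  0.      0.6654 -0.7465  0.0011]
bin_choke [([0.686, 0.191, 0.033], 0.57)]
bin_heatsink [([0.463, 0.202, 0.033], 0.9), ([0.558, 0.321, 0.032], 0.24)]
bin_terminal [([0.559, 0.44, 0.004], 0.54), ([0.466, 0.202, 0.034], 0.45)]
dock_choke [([0.715, 0.231, 0.021], 0.72)]
dock_heatsink [([0.556, 0.438, 0.006], 0.87)]
dock_terminal [([0.594, 0.358, 0.017], 0.67)]
189 170
t 278 249
(array([0.5539223 , 0.32271766, 0.76942283, 0.0048737 ]), np.float64(0.04093249220506123))
c 481 245
(array([0.6837681 , 0.18465612, 0.9494199 , 0.00565662]), np.float64(0.027673006446780612))
h 307 385
(array([ 4.54742250e-01,  1.93252767e-01,  8.02264294e-01, -6.81199146e-05]), np.float64(0.06949888510738178))
```

View pics/z6.png

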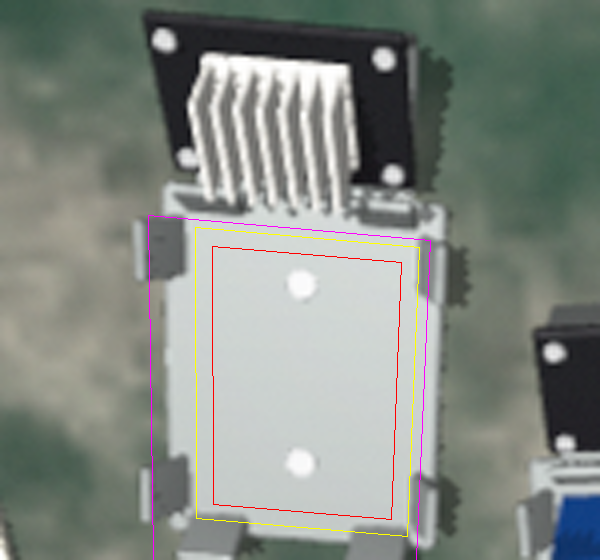

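The empty heat-sink dock's screw holes (301,284), (300,463) and guides put its centre at (0.5433, 0.4288), yaw 0.645. The other two bins fit flat in their docks. Now back to the patch for the heat-sink bin.

```bash
python3 -c "
from h import *
go(.4545,.1922,.778,.32)"
```

```text
t 22.7 pos [0.6056 0.3692 0.3868] yaw 0.729 tilt [ 0.0001 -0.0001] w 0.8 gf 0.0 ft [0.  0.9 0.2]
  spin -0.049 then dp [-231.9   20.    66.8]
```

Emit:
{"api": "arm_command", "payload": {
  "plan": [
    {"dp":[0,0,0],"spin":-0.05},
    {"dp":[-46,4,0],"spin":0},
    {"dp":[-47,4,0],"spin":0},
    {"dp":[-47,4,0],"spin":0},
    {"dp":[-47,4,10],"spin":0}
  ],
  "grip": -0.5
}}

```text
clock: 23.2
position: [0.4826, 0.2255, 0.3778]
ee_rot: [0.925, 0.38, 0.001, -0.0]
ft_force: [-0.2, -0.4, 1.0]
grip_width: 0.75
grasp_force: 0.0
```

Emit:
{"api": "arm_command", "payload": {
  "plan": [
    {"dp":[-45,4,15],"spin":0},
    {"dp":[0,0,20],"spin":0},
    {"dp":[0,0,20],"spin":0},
    {"dp":[0,0,0],"spin":0},
    {"dp":[0,0,0],"spin":0}
  ]
}}

```text
clock: 23.7
position: [0.4546, 0.1925, 0.3224]
ee_rot: [0.925, 0.38, 0.0, -0.0]
ft_force: [-0.4, -0.2, 0.4]
grip_width: 0.753
grasp_force: 0.0
```

```bash
python3 -c "
from h import *
go(.4545,.1922,.778,.188)"
```

```text
t 23.7 pos [0.4546 0.1925 0.3224] yaw 0.7798 tilt [0.0001 0.    ] w 0.753 gf 0.0 ft [-0.4 -0.2  0.4]
  spin 0.002 then dp [-3.000e-01  1.000e-01  1.344e+02]
```

Emit:
{"api": "arm_command", "payload": {
  "plan": [
    {"dp":[0,0,30],"spin":0},
    {"dp":[0,0,35],"spin":0},
    {"dp":[0,0,35],"spin":0},
    {"dp":[0,0,22],"spin":0},
    {"dp":[0,0,11],"spin":0}
  ]
}}

```text
clock: 24.2
position: [0.4545, 0.1926, 0.1879]
ee_rot: [0.925, 0.38, -0.001, 0.0]
ft_force: [0.6, 0.8, -0.6]
grip_width: 0.75
grasp_force: 0.0
```

Emit:
{"api": "arm_command", "payload": {
  "plan": [
    {"dp":[0,0,0],"spin":0},
    {"dp":[0,0,0],"spin":0}
  ]
}}

```text
clock: 24.4
position: [0.4552, 0.1928, 0.1901]
ee_rot: [0.925, 0.38, 0.001, -0.0]
ft_force: [0.6, -0.3, 0.6]
grip_width: 0.748
grasp_force: 0.0
```

Emit:
{"api": "arm_command", "payload": {
  "plan": [
    {"dp":[0,0,0],"spin":0},
    {"dp":[0,0,0],"spin":0},
    {"dp":[0,0,0],"spin":0},
    {"dp":[0,0,0],"spin":0}
  ],
  "grip": 1,
  "newtons": 40
}}

```text
clock: 24.8
position: [0.4551, 0.1927, 0.1904]
ee_rot: [0.925, 0.38, 0.001, -0.0]
ft_force: [-0.8, -0.5, 6.9]
grip_width: 0.509
grasp_force: 41.6
```

```bash
python3 -c "
from h import *
go(.4545,.1922,.778,.188)"
```

```text
t 24.8 pos [0.4551 0.1927 0.1904] yaw 0.7797 tilt [0.0025 0.0012] w 0.509 gf 41.6 ft [-0.8 -0.5  6.9]
  spin 0.002 then dp [-0.8 -0.1  2.4]
```

Emit:
{"api": "arm_command", "payload": {
  "plan": [
    {"dp":[0,0,-15],"spin":0},
    {"dp":[0,0,-30],"spin":0},
    {"dp":[0,0,-40],"spin":0},
    {"dp":[0,0,-40],"spin":0},
    {"dp":[0,0,-20],"spin":0}
  ]
}}

```text
clock: 25.3
position: [0.4548, 0.1926, 0.338]
ee_rot: [0.925, 0.38, 0.003, -0.0]
ft_force: [0.6, 0.1, -0.9]
grip_width: 0.505
grasp_force: 40.9
```

```bash
python3 -c "
from h import *
go(.5433,.4288,.645,.22)"
```

```text
t 25.3 pos [0.4548 0.1926 0.338 ] yaw 0.7797 tilt [0.0047 0.0024] w 0.505 gf 40.9 ft [ 0.6  0.1 -0.9]
  spin 0.135 then dp [ 212.7 -135.6  118. ]
```

Emit:
{"api": "arm_command", "payload": {
  "plan": [
    {"dp":[0,0,0],"spin":0.135},
    {"dp":[30,0,0],"spin":0},
    {"dp":[42,0,0],"spin":0},
    {"dp":[44,-5,0],"spin":0},
    {"dp":[40,-20,0],"spin":0}
  ]
}}

```text
clock: 25.8
position: [0.5665, 0.3052, 0.3344]
ee_rot: [0.949, 0.315, 0.001, 0.001]
ft_force: [1.2, -0.3, -1.0]
grip_width: 0.51
grasp_force: 41.0
```

Emit:
{"api": "arm_command", "payload": {
  "plan": [
    {"dp":[30,-34,0],"spin":0},
    {"dp":[20,-40,0],"spin":0},
    {"dp":[7,-36,0],"spin":0},
    {"dp":[0,0,20],"spin":0},
    {"dp":[0,0,20],"spin":0}
  ]
}}

```text
clock: 26.3
position: [0.5425, 0.4302, 0.2942]
ee_rot: [0.948, 0.318, 0.001, -0.001]
ft_force: [0.7, -1.1, -1.1]
grip_width: 0.508
grasp_force: 41.0
```

Emit:
{"api": "arm_command", "payload": {
  "plan": [
    {"dp":[0,0,10],"spin":0},
    {"dp":[0,0,0],"spin":0},
    {"dp":[0,0,0],"spin":0}
  ]
}}

```text
clock: 26.6
position: [0.5439, 0.4282, 0.2848]
ee_rot: [0.949, 0.317, 0.0, -0.0]
ft_force: [0.3, 0.0, -0.3]
grip_width: 0.51
grasp_force: 41.0
```

```bash
python3 -c "
from h import *
go(.5433,.4288,.645,.226)"
```

```text
t 26.6 pos [0.5439 0.4282 0.2848] yaw 0.6443 tilt [0.0007 0.0005] w 0.51 gf 41.0 ft [ 0.3  0.  -0.3]
  spin -0.001 then dp [-0.1 -0.9 58.8]
```

Emit:
{"api": "arm_command", "payload": {
  "plan": [
    {"dp":[0,-1,20],"spin":0},
    {"dp":[0,0,25],"spin":0},
    {"dp":[0,0,13],"spin":0},
    {"dp":[0,0,0],"spin":0},
    {"dp":[0,0,0],"spin":0}
  ]
}}

```text
clock: 27.1
position: [0.5433, 0.4293, 0.2271]
ee_rot: [0.949, 0.317, 0.001, -0.0]
ft_force: [0.3, 0.4, -2.2]
grip_width: 0.51
grasp_force: 41.0
```

```bash
python3 -c "
from h import *
go(.5433,.4288,.645,.194)"
```

```text
t 27.1 pos [0.5433 0.4293 0.2271] yaw 0.6446 tilt [0.001  0.0009] w 0.51 gf 41.0 ft [ 0.3  0.4 -2.2]
  spin -0.0 then dp [-0.3  0.4 33.1]
```

Emit:
{"api": "arm_command", "payload": {
  "plan": [
    {"dp":[0,0,14],"spin":0},
    {"dp":[0,0,10],"spin":0},
    {"dp":[0,0,6],"spin":0},
    {"dp":[0,0,3],"spin":0},
    {"dp":[0,0,0],"spin":0}
  ]
}}

```text
clock: 27.6
position: [0.5429, 0.4291, 0.1942]
ee_rot: [0.948, 0.317, -0.0, 0.0]
ft_force: [-5.1, -4.3, 13.1]
grip_width: 0.508
grasp_force: 43.0
```

```bash
python3 -c "
from h import *
go(.5433,.4288,.645,.194)"
```

```text
t 27.6 pos [0.5429 0.4291 0.1942] yaw 0.6447 tilt [-0.0002 -0.0001] w 0.508 gf 43.0 ft [-5.1 -4.3 13.1]
  spin -0.0 then dp [0.2 0.5 0.2]
```

The bin has touched down, with 13 N at the expected height. Releasing, retreating and taking the final look.

Emit:
{"api": "arm_command", "payload": {
  "plan": [
    {"dp":[0,0,0],"spin":0},
    {"dp":[0,0,0],"spin":0},
    {"dp":[0,0,0],"spin":0}
  ],
  "grip": -0.6
}}

```text
clock: 27.9
position: [0.5429, 0.4291, 0.1925]
ee_rot: [0.948, 0.317, -0.0, 0.0]
ft_force: [0.3, -0.1, -0.6]
grip_width: 0.8
grasp_force: 0.0
```

Emit:
{"api": "arm_command", "payload": {
  "plan": [
    {"dp":[0,0,-20],"spin":0},
    {"dp":[0,0,-40],"spin":0},
    {"dp":[0,0,-45],"spin":0},
    {"dp":[20,35,-45],"spin":0},
    {"dp":[30,45,-45],"spin":0}
  ]
}}

```text
clock: 28.4
position: [0.6093, 0.4041, 0.3702]
ee_rot: [0.948, 0.318, 0.001, -0.001]
ft_force: [1.4, -0.2, -0.1]
grip_width: 0.801
grasp_force: 0.0
```

Emit:
{"api": "arm_command", "payload": {
  "plan": [
    {"dp":[0,20,0],"spin":-0.1},
    {"dp":[0,0,0],"spin":0},
    {"dp":[0,0,0],"spin":0},
    {"dp":[0,0,0],"spin":0}
  ]
}}

```text
clock: 28.8
position: [0.6208, 0.3883, 0.3661]
ee_rot: [0.931, 0.364, -0.001, -0.0]
ft_force: [-0.4, -0.7, -0.5]
grip_width: 0.798
grasp_force: 0.0
```

```bash
python3 -c "
from fit import *
shot('w7')
im=cv2.imread('pics/w7.png')
for nm,P in (('t',(.5542,.323,.765,.004)),('c',(.6842,.183,.93,.004)),('h',(.5433,.429,.645,.004))):
    u,v=map(int,proj('w7',(P[0],P[1],.03))); 
    b=(max(u-55,0),max(0,v-60),u+55,v+60)
    print(nm,u,v,[ (np.round(p,4),round(f,3)) for p,f in (fit([('w7',b)],P,False),fit([('w7',b)],P))])
cv2.imwrite('pics/end.png',cv2.resize(im,(784,588),interpolation=cv2.INTER_CUBIC))
"
```

```text
w7 28.8 [0.6208 0.3883 0.3661] [ 0.7349  0.6782 -0.0013  0.6782 -0.7349 -0.0011]
bin_choke [([0.688, 0.192, 0.031], 0.9)]
bin_heatsink [([0.54, 0.431, 0.036], 0.85)]
bin_terminal [([0.56, 0.323, 0.029], 0.59)]
dock_choke [([0.714, 0.232, 0.021], 0.58)]
dock_heatsink [([0.542, 0.432, 0.039], 0.74)]
dock_terminal [([0.594, 0.362, 0.019], 0.65)]
t 283 283 [(array([0.5535, 0.3227, 0.7738, 0.004 ]), np.float64(0.044)), (array([0.5545, 0.323 , 0.7713, 0.0051]), np.float64(0.046))]
c 493 282 [(array([0.684 , 0.1841, 0.9436, 0.004 ]), np.float64(0.034)), (array([0.684 , 0.1857, 0.9452, 0.006 ]), np.float64(0.033))]
h 184 217 [(array([0.5399, 0.4279, 0.63  , 0.004 ]), np.float64(0.028)), (array([0.5419, 0.4278, 0.6591, 0.0085]), np.float64(0.041))]
```

View pics/end.png

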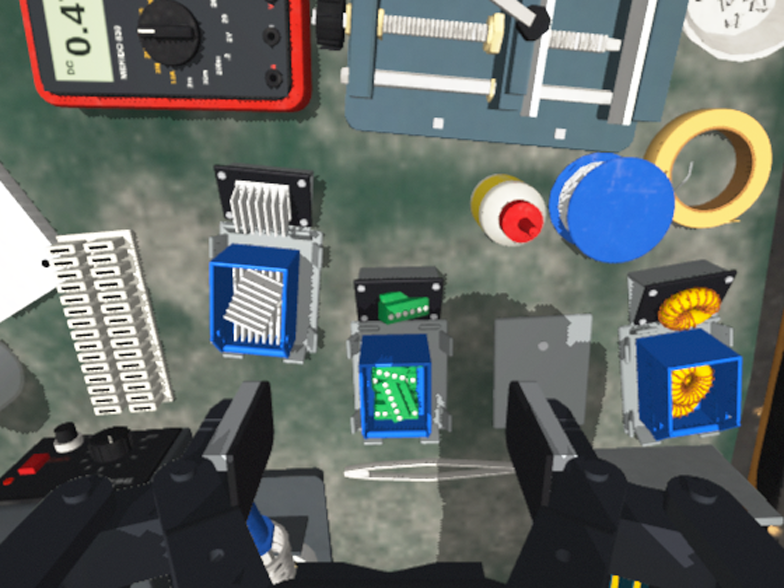

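All three bins match their samples: heat sinks at (255,295), terminals at (395,385), chokes at (690,380). The heat-sink bin seems about 3 mm toward its front and its free-height fit is ambiguous, so I'll check it from a second view.

Emit:
{"api": "arm_command", "payload": {
  "plan": [
    {"dp":[0,-40,0],"spin":0},
    {"dp":[0,-40,0],"spin":0},
    {"dp":[0,0,0],"spin":0},
    {"dp":[0,0,0],"spin":0},
    {"dp":[0,0,0],"spin":0}
  ]
}}

```text
clock: 29.65
position: [0.5684, 0.4451, 0.3671]
ee_rot: [0.932, 0.363, 0.0, 0.0]
ft_force: [-0.2, -0.0, -0.1]
grip_width: 0.801
grasp_force: 0.0
```

```bash
python3 -c "
from dz import *
from fit import *
shot('w8',[])
P=(.5413,.4283,.645,.004); B=[]
for n in('w7','w8'):
    u,v=map(int,proj(n,(P[0],P[1],.03))); B.append((n,(max(u-58,0),max(0,v-62),u+58,v+62)))
for z in(.002,.006,.010): print(z,[(np.round(p,4),round(f,4)) for p,f in (fit(B,P[:3]+(z,),False),fit(B,P[:3]+(z,)))])
u,v=map(int,proj('w8',P[:2]+(.03,)))
zoom('w8',(max(u-70,0),max(v-75,0),u+70,v+60),(.5433,.4288,.645),'z8',4)
"
```

```text
w8 29.65 [0.5684 0.4451 0.3671] [ 7.361e-01  6.769e-01  1.000e-04  6.769e-01 -7.361e-01  1.000e-03]
0.002 [(array([0.5394, 0.4278, 0.6321, 0.002 ]), np.float64(0.0297)), (array([0.5412, 0.4284, 0.6427, 0.0069]), np.float64(0.0326))]
0.006 [(array([0.5405, 0.4281, 0.6324, 0.006 ]), np.float64(0.0315)), (array([0.5396, 0.4278, 0.6324, 0.0033]), np.float64(0.0282))]
0.01 [(array([0.5422, 0.4289, 0.6406, 0.01  ]), np.float64(0.0434)), (array([0.5398, 0.428 , 0.6397, 0.004 ]), np.float64(0.0287))]
```

View pics/z8.png

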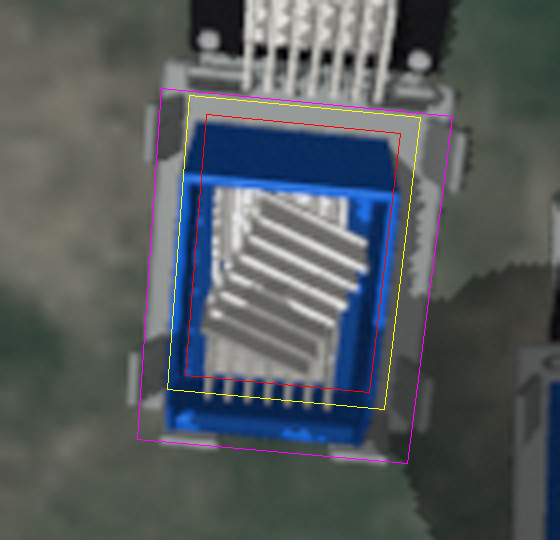

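The joint fit of both views settles at z of 3 to 4 mm. The bin lies flat on the plate, within 0.01 rad of square and inside the guides' play. Handing in.

```bash
python3 -c "
from workcell import manip
print(manip.hand_in())"
```

```text
the job is handed in; nothing more can be done
None
```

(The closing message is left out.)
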